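# Gauge a thin-walled copper tube with a light touch

## Robot

A 7-joint arm with a two-finger parallel gripper is mounted at the origin on the work surface. World frame = base frame: x ahead of the robot, y to its left, z up, the work surface at z = 0. Lengths are in m, angles in rad, forces in N, time in s.
With the tool pointing down it reaches from about 0.425 to 0.875 m from the base axis. Payload 4.7 kg.
Tool frame: the origin (TCP) lies at the centre of the arm's flange, where the gripper is bolted on; the fingertips stand 182 mm ahead of it and the grasp point (between the pads) lies 164 mm ahead of it; z points along the fingers, y is the line along which they close (so a half turn about z gives the same grasp; the last joint's range is limited). The gripper opens to 87 mm and grips with 3 to 60 N. Pads are 19 mm wide; open, the fingers measure 117 mm over their backs; the gripper's body (75 mm by 190 mm) begins 51 mm behind the grasp point.
Start: joints at [1.223, 0.321, -0.07, 1.45, 0.023, 1.371, -0.057], TCP at [0.23, -0.608, 0.405] pointing down, gripper open.
Joint ranges: [-2.86, 2.86], [-0.3, 2.09], [-1.38, 1.24], [0.06, 2.45], [-1.56, 4.7], [0.09, 2.05], [-2.69, 2.69]. Speed limits (rad/s): [2.57, 2.57, 3.14, 3.14, 3.14, 3.14, 3.14].

## Interface

Orientations are given as a unit quaternion [x, y, z, w].
In Python, from cell import r gives the robot as it stands.
- The arm moves only by the tool arm_command, never from a script. Its argument "increments" is a list of rows, each a list of 6 numbers: the shift along the world's x, y, z in cm, then the turn, a rotation vector about the world's x, y, z in rad. In form: [[dx, dy, dz, wx, wy, wz], ...]. A call has exactly 5 rows; each row shifts and turns the commanded pose from where the row before left it; what a row does not reach is not made up. A row lasts 1/12 s, in which the tool goes at most 41.7 mm and 7.16 degrees, less where a joint would pass 70% of its speed; a pose out of reach is approached as far as the arm can. A call with a gripper value outside its range is refused whole. "jaw" is the finger opening in cm, from 0 to 8.7, set as the call begins (left out, the last holds). The fingers move at their own pace and stop on an object; "force" is the grip in N (left out, the last holds). Time passes only in rows, so rows that do not move let the fingers close, or fill a call up. It gives the time, the measured TCP pose, the force, the opening and the grip force at its end, in the units of the state.
- r.observe(): the state, without advancing time (a new reading comes with each control period).
- r.snapshot(name): name is "scene" or "top" or "wrist"; returns the picture (420x560x3 uint8, red, green, blue); there is no depth.
- r.calibration(name): a dict with "fx", "fy", "cx", "cy" (pixels), "cam_to_world" (4x4, takes a point from camera to world coordinates); the wrist camera has in their place "T_tool_cam" (4x4, takes a point from camera to tool coordinates, whose origin is the TCP and whose axes are the flange's). Camera axes: x right, y down, z forward; pixel columns grow to the right and rows downward; lengths in m; the calibration is good to about 2 mm. A picture is of the moment at which its call begins: read the wrist's pose just before it. calibration takes no time and is no camera call.
- r.sign_off(): hands the job in; it is judged then, once.
The state is a dict: "time_s": time; "q": joint angles; "dq": joint speeds; "effort": joint torques, N m; "ee_pos": TCP position; "tool_rot": TCP orientation; "force": force on the tool from outside, world axes, zero at the start; "torque": the same for the moment, N m; "gripper_width": finger opening in m; "gripper_force": force on a finger pad.
Only numpy, scipy, OpenCV 4.12 (cv2) and the standard library are available. Lean on these libraries where they do the work, as an engineer would, in place of code of your own. Each camera call takes 0.05 s, during which the arm holds its last target. There are 200 camera calls.

## Task

Measure the thickest of the three square copper tubes: take it out of the sloping rack, lay it flat on the bed of the bench gauge between the opened jaws, lengthwise along their faces and centred on them, and let go, then slide the moving jaw shut by its handle until the tube has pushed the sprung anvil in by about 8 mm (the touch at which it registers; never beyond 13 mm), and leave it so, clear of your hands. The tube is thin and dents: never squeeze it with more than 15 N, knock it or drop it. Leave the other two tubes in the rack and do not disturb the jar, the bowl and the pliers.

Things in the scene. Friction and masses are not known exactly. Their poses are not given: they have to be found in the camera images.
- rack: Fixed plywood rack, 260 mm wide (y), 150 deep (x): a board rising at 35 degrees towards its +x, with a 12 mm lip at the foot. Origin on the table under its middle, z up; board meets lip at x = -55, z = 15 mm. Three tubes lie on it straight up the slope, lower ends against the lip, at y near -78, 0 and 78 mm, in any order.
- rail_mid (a point): Middle of a steel rail 10 mm thick, 245 mm long, fixed above the rack along its y, at x = 11, z = 183 mm in the rack's frame, on posts at x = 66, y = -122 and 122 mm. It blocks a gripper coming straight down and a tube lifted straight up: come and go square to the board, the tool tilted 35 degrees.
- tube_thick_center (a point): The tube to be measured: thin-walled square copper tube, 130 mm long, 38 x 38 mm, about 0.12 to 0.23 kg, loose. The point is its centre; x runs along the tube (up the slope at the start), y across it level, z out of its upper face.
- tube_mid_center (a point): Another square copper tube, 130 mm long, 28 x 28 mm, to be left alone. Point at its centre, x along it.
- tube_thin_center (a point): Another square copper tube, 130 mm long, 20 x 20 mm, to be left alone. Point at its centre, x along it.
- gauge: Fixed bench gauge: dark steel bed 100 mm (x) by 285 mm (y), flat top 20 mm above the table, with the moving jaw, the sprung anvil and at the +y end a fixed block (y 105 to 135, up to z = 64 mm). Origin on the table under the bed's middle. The jaws close along y; a tube to be measured lies along x on the bed, its middle near x = 0.
- jaw (a joint): Travel of the moving jaw in m: 0 is fully open, growing to 0.112 as it slides along the gauge's +y. Its flat face (60 mm wide in x, up to 58 mm above the table) lies at y = -64 mm + travel. It resists sliding with about 8 N of friction and stays where it is left.
- jaw_handle (a point): Black upright handle block of the moving jaw, 30 mm (x) by 16 mm (y), standing from 34 to 76 mm above the table, its middle 62 mm behind (-y of) the jaw's face, with 36 mm of room between handle and face block. The point is on its centre line, 60 mm above the table; axes as the gauge's.
- anvil (a joint): How far the sprung anvil is pushed in, in m: 0 at rest, 0.016 at its stop, along the gauge's +y. Spring 0.4 N per mm, so 8 mm is about 3.2 N.
- anvil_face (a point): Middle of the sprung anvil's flat steel face (60 mm wide in x, up to 58 mm above the table), which looks to the gauge's -y. At rest it lies at y = 60 mm in the gauge's frame, 39 mm above the table.
- jar_center (a point): Bystander: closed glass jar with a metal lid, 68 mm across, 115 mm tall, upright. Point at its centre.
- bowl: Bystander: white ceramic bowl, 96 mm across, 40 mm tall. Origin under its middle.
- pliers: Bystander: small pliers with red grips lying flat on the table, about 155 mm long along x, 40 mm wide, 12 mm thick. Origin on the table near the middle.

How it is judged:
By the outcome, as a careful person would: the job done as asked, in the order asked, and still so for the second after the job is handed in, with the robot touching nothing.
It also fails if it takes over 72 s, if anything falls off the work surface, if the arm or the gripper's body presses on something with over 40 N, if the wrist force passes 120 N, or if a joint passes its speed limit or range.

## Working session

There is one attempt and no reset: what is moved stays moved. The work goes in short steps, Python scripts to look and compute and a tool call to move; the robot and the scene stay as the last step left them, time stands still between calls to the robot, and variables do not carry over. Pictures are saved under pics/ and viewed, at most 10 in all, crops included, and the job is handed in when it is done.

Besides the shell and the picture viewer there is one more tool, called by a JSON object that holds its "method" and its "body", one argument or row to a line. arm_command: Moves the arm, as the interface text tells. Its arguments: {"type":"object","properties":{"increments":{"type":"array","items":{"type":"array","items":{"type":"number"}}},"jaw":{"type":"number"},"force":{"type":"number"}},"required":["increments"]}

```bash
ls; mkdir -p pics; python3 - <<'E'
from cell import r
import cv2
for n in("scene","top"):
    cv2.imwrite(f"pics/{n}0.png",r.snapshot(n)[:,:,::-1])
    c=r.calibration(n);print(n,c["fx"],c["cx"],c["cy"],c["cam_to_world"])
print(r.calibration("wrist"))
s=r.observe();print(s["time_s"],s["ee_pos"],s["tool_rot"],s["q"])
E
```

```text
pics
scene 397.7304322917785 279.08687029759847 208.41955705528468 [[ 0.64889544  0.47476341 -0.5945876   1.19152798]
 [ 0.76078913 -0.39292699  0.51653488 -0.51897307]
 [ 0.01160234 -0.78753291 -0.61616338  0.74288953]
 [ 0.          0.          0.          1.        ]]
top 487.5703905950874 277.3590316588253 205.63579360621 [[ 0.00444663 -0.99571145  0.09240632  0.47424568]
 [-0.99996942 -0.00502198 -0.00599478 -0.01172573]
 [ 0.00643314 -0.09237684 -0.99570334  1.10526401]
 [ 0.          0.          0.          1.        ]]
{'fx': 376.94917113337306, 'fy': 376.94917113337306, 'cx': 275.4545100947918, 'cy': 210.155456944019, 'T_tool_cam': array([[ 2.33243530e-05, -9.61214773e-01, -2.75800943e-01,
         7.49233932e-02],
       [ 1.00000000e+00,  1.69316137e-05,  2.55598685e-05,
         4.39535852e-04],
       [-1.98987681e-05, -2.75800943e-01,  9.61214773e-01,
         1.95127746e-02],
       [ 0.00000000e+00,  0.00000000e+00,  0.00000000e+00,
         1.00000000e+00]])}
0.1 [ 0.22994058 -0.60777034  0.40377959] [ 9.83682878e-01  1.79909036e-01 -2.20288699e-04 -8.27614612e-04] [ 1.22313027  0.32173188 -0.07006619  1.45155687  0.02263661  1.3708027
 -0.05689563]
```

View pics/top0.png

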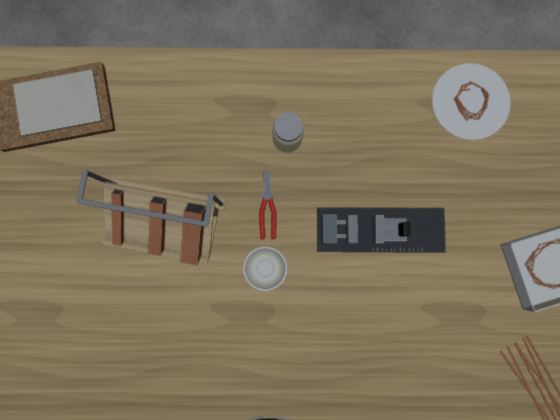

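View pics/scene0.png

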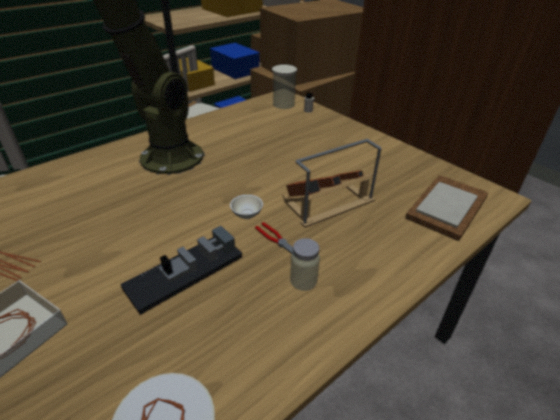

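The top view shows the rack at about (160,222), with the thick tube rightmost at about (193,235). The gauge is at (381,230), with its fixed block and anvil on the left and the handle at (404,229). The jaw is partly closed, so it has to be opened first.

```bash
cat > h.py <<'E'
from cell import r
import cv2, numpy as np
from scipy.spatial.transform import Rotation as R
def rays(n,px,pose=None):
    c=r.calibration(n)
    if n=="wrist":
        s=pose or r.observe(); T=np.eye(4);T[:3,:3]=R.from_quat(s["tool_rot"]).as_matrix();T[:3,3]=s["ee_pos"];T=T@c["T_tool_cam"]
    else: T=c["cam_to_world"]
    px=np.atleast_2d(px).astype(float)
    d=np.c_[(px[:,0]-c["cx"])/c["fx"],(px[:,1]-c["cy"])/c["fy"],np.ones(len(px))]@T[:3,:3].T
    return T[:3,3],d
def onz(n,px,z,pose=None):
    o,d=rays(n,px,pose); return o+d*((z-o[2])/d[:,2])[:,None]
def blobs(m,amin=60):
    cs,_=cv2.findContours(m.astype(np.uint8),cv2.RETR_EXTERNAL,cv2.CHAIN_APPROX_NONE)
    return [c for c in cs if cv2.contourArea(c)>amin]
E
python3 - <<'E'
from h import *
np.set_printoptions(precision=4,suppress=True)
im=cv2.imread("pics/top0.png"); hsv=cv2.cvtColor(im,cv2.COLOR_BGR2HSV)
reg=np.zeros(im.shape[:2],bool); reg[180:275,300:460]=1
m=(im.max(2)<60)&reg
m=cv2.morphologyEx(m.astype(np.uint8),cv2.MORPH_CLOSE,np.ones((25,25)))
for c in blobs(m,500):
    b=cv2.boxPoints(cv2.minAreaRect(c)); print("bed",b.tolist(),onz("top",b,.02)[:,:2].tolist())
    P=onz("top",b,.02); print(P.mean(0))
reg[:]=0; reg[180:275,90:225]=1
m=(hsv[...,0]<12)&(hsv[...,1]>110)&reg
for c in blobs(m,100):
    b=cv2.minAreaRect(c); bp=cv2.boxPoints(b); print("tube",b, onz("top",b[0],.075), bp.tolist())
crop=np.hstack([cv2.resize(im[185:275,90:225],None,fx=4,fy=4)[:,:540],]) 
crop2=cv2.resize(im[195:265,310:450],None,fx=4,fy=4)
o=np.zeros((600,560,3),np.uint8); o[:280]=crop2[:280,:560]; o[280:600,:540]=crop[:320]
cv2.imwrite("pics/c1.png",o)
E
```

```text
bed [[316.9999694824219, 251.0], [316.9999694824219, 208.0], [443.9999694824219, 208.0], [443.9999694824219, 251.0]] [[0.4743813766887854, -0.10661305852406573], [0.5701025181204249, -0.1069067188401743], [0.5715287600153622, -0.39146277246387684], [0.4756359621677911, -0.38885521854594823]]
[ 0.5229 -0.2485  0.02  ]
tube ((191.31216430664062, 243.6294403076172), (19.379196166992188, 38.82964324951172), 4.085616588592529) [[0.4886 0.1628 0.075 ]] [[180.26393127441406, 262.3045654296875], [183.0304412841797, 223.5736083984375], [202.3603973388672, 224.95431518554688], [199.59388732910156, 263.6852722167969]]
tube ((155.94798278808594, 235.5927734375), (14.792763710021973, 36.6727294921875), 2.726310968399048) [[0.5052 0.2376 0.075 ]] [[147.6877899169922, 253.55657958984375], [149.43214416503906, 216.92535400390625], [164.2081756591797, 217.62896728515625], [162.4638214111328, 254.26019287109375]]
tube ((117.0, 227.5), (33.0, 10.0), 90.0) [[0.5218 0.3201 0.075 ]] [[112.0, 211.0], [122.0, 211.0], [122.0, 244.0], [112.0, 244.0]]
tube ((157.5, 206.0), (12.0, 15.0), 90.0) [[0.5678 0.236  0.075 ]] [[150.0, 200.0], [165.0, 200.0], [165.0, 212.0], [150.0, 212.0]]
```

View pics/c1.png

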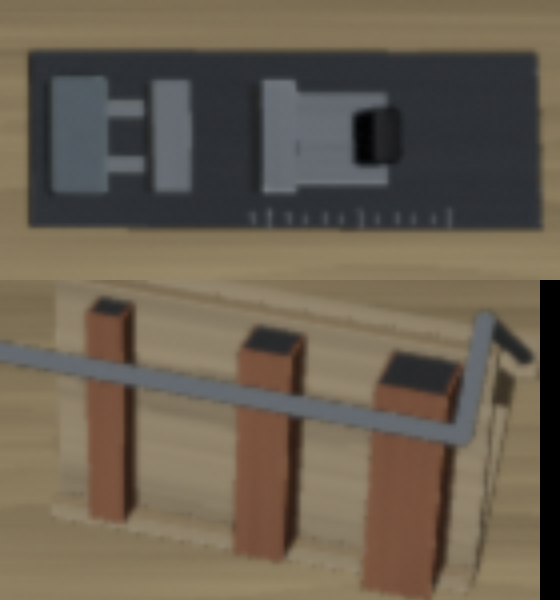

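```bash
python3 - <<'E'
from h import *
np.set_printoptions(precision=4,suppress=True)
g=lambda u,v:(310+u/4,195+v/4); k=lambda u,v:(90+u/4,185+(v-280)/4)
print("handle",onz("top",g(386,133),.076)); print("anvil",onz("top",g(191,135),.058)); print("jawface",onz("top",g(268,135),.058))
a=onz("top",k(10,352),.183)[0];b=onz("top",k(465,436),.183)[0];print("rail",a,b,np.degrees(np.arctan2(-(a-b)[0],(a-b)[1])))
lo=onz("top",[k(362,590),k(436,600)],.0461);hi=onz("top",[k(376,381),k(450,395)],.1207)
print(lo,hi); print((lo.mean(0)+hi.mean(0))/2, hi.mean(0)-lo.mean(0))
E
```

```text
handle [[ 0.5231 -0.2912  0.076 ]]
anvil [[ 0.5224 -0.1911  0.058 ]]
jawface [[ 0.5226 -0.2325  0.058 ]]
rail [0.5631 0.3332 0.183 ] [0.5243 0.1171 0.183 ] -10.17766485827462
[[0.4484 0.1901 0.0461]
 [0.4432 0.1502 0.0461]] [[0.5553 0.1712 0.1207]
 [0.5484 0.1337 0.1207]]
[0.4988 0.1613 0.0834] [ 0.106  -0.0177  0.0746]
```

{"method": "arm_command", "body": {
  "increments": [
    [1.95,2.11,-0.5,0,0,-0.0238],
    [1.95,2.11,-0.5,0,0,-0.0238],
    [1.95,2.11,-0.5,0,0,-0.0238],
    [1.95,2.11,-0.5,0,0,-0.0238],
    [1.95,2.11,-0.5,0,0,-0.0238]
  ],
  "jaw": 4.4,
  "force": 25
}}

```text
time_s: 0.52
ee_pos: [0.3282, -0.5012, 0.379]
tool_rot: [0.993, 0.12, -0.0, -0.0]
force: [0.3, -0.4, 0.0]
gripper_width: 0.0611
gripper_force: 0.0
```

{"method": "arm_command", "body": {
  "increments": [
    [1.95,2.11,-0.5,0,0,-0.0238],
    [1.95,2.11,-0.5,0,0,-0.0238],
    [1.95,2.11,-0.5,0,0,-0.0238],
    [1.95,2.11,-0.5,0,0,-0.0238],
    [1.95,2.11,-0.5,0,0,-0.0238]
  ]
}}

```text
time_s: 0.93
ee_pos: [0.4257, -0.3957, 0.3541]
tool_rot: [0.998, 0.061, -0.0, -0.0]
force: [0.9, 0.4, -0.7]
gripper_width: 0.0442
gripper_force: 0.0
```

{"method": "arm_command", "body": {
  "increments": [
    [1.95,2.11,-0.5,0,0,-0.0238],
    [1.95,2.11,-0.5,0,0,-0.0238],
    [1.95,2.11,-0.5,0,0,-0.0238],
    [1.95,2.11,-0.5,0,0,-0.0238],
    [1.95,2.11,-0.5,0,0,-0.0238]
  ]
}}

```text
time_s: 1.35
ee_pos: [0.5231, -0.2903, 0.3291]
tool_rot: [1.0, 0.002, -0.0, -0.0]
force: [-0.9, -0.8, -0.3]
gripper_width: 0.0438
gripper_force: 0.0
```

```bash
python3 - <<'E'
from h import *
import json
s=r.observe(); print(s["time_s"],s["ee_pos"],R.from_quat(s["tool_rot"]).as_matrix().round(4),s["force"],s["gripper_width"])
im=r.snapshot("wrist")[:,:,::-1]; cv2.imwrite("pics/w1.png",im)
json.dump({k:list(map(float,s[k])) for k in("ee_pos","tool_rot")},open("w1.json","w"))
E
```

```text
1.35 [ 0.52313608 -0.29025985  0.32911542] [[ 1.0e+00  3.5e-03 -8.0e-04]
 [ 3.5e-03 -1.0e+00  2.0e-04]
 [-8.0e-04 -2.0e-04 -1.0e+00]] [-0.90388284 -0.79162824 -0.2565727 ] 0.04384641593472173
```

View pics/w1.png

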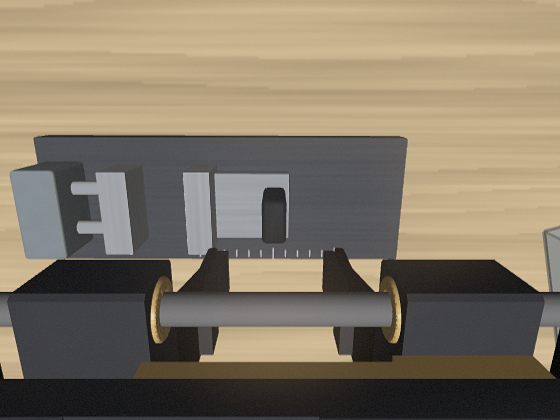

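```bash
python3 - <<'E'
from h import *
import json
np.set_printoptions(precision=4,suppress=True)
s=json.load(open("w1.json"))
for n,p,z in[("bed",[(36,137),(406,137),(399,258)],.02),("handle top",[(263,240),(286,240),(274,243),(274,210),(274,188)],.076),("anvil face top",[(133,252),(130,172)],.058),("jaw face",[(188,252),(184,174)],.058),("jaw back",(211,252),.058)]:
    print(n,onz("wrist",p,z,s)[:,:2])
E
```

```text
bed [[ 0.5719 -0.1094]
 [ 0.5729 -0.3895]
 [ 0.474  -0.3935]]
handle top [[ 0.5105 -0.2827]
 [ 0.5106 -0.2978]
 [ 0.5084 -0.2899]
 [ 0.5311 -0.2899]
 [ 0.5456 -0.2898]]
anvil face top [[ 0.4943 -0.1888]
 [ 0.5523 -0.1926]]
jaw face [[ 0.4944 -0.2282]
 [ 0.5511 -0.2289]]
jaw back [[ 0.4945 -0.2447]]
```

{"method": "arm_command", "body": {
  "increments": [
    [0,0.02,-2.6,0,0,0.001],
    [0,0,-2.6,0,0,0.001],
    [0,0,-2.6,0,0,0],
    [0,0,-1.7,0,0,0],
    [0,0,-0.8,0,0,0]
  ]
}}

```text
time_s: 1.82
ee_pos: [0.5211, -0.2907, 0.2234]
tool_rot: [1.0, 0.004, -0.002, -0.001]
force: [0.3, 0.2, -0.0]
gripper_width: 0.0441
gripper_force: 0.0
```

{"method": "arm_command", "body": {
  "increments": [
    [0,0,0,0,0,0],
    [0,0,0,0,0,0],
    [0,0,0,0,0,0],
    [0,0,0,0,0,0],
    [0,0,0,0,0,0]
  ],
  "jaw": 1.0,
  "force": 25
}}

```text
time_s: 2.23
ee_pos: [0.5232, -0.2906, 0.2283]
tool_rot: [1.0, 0.003, 0.001, -0.0]
force: [-1.3, 7.5, 5.3]
gripper_width: 0.0187
gripper_force: 3.7
```

{"method": "arm_command", "body": {
  "increments": [
    [0,0,0,0,0,0],
    [0,0,0,0,0,0],
    [0,-0.4,0,0,0,0],
    [0,-0.8,0,0,0,0],
    [0,-0.8,0,0,0,0]
  ]
}}

```text
time_s: 2.65
ee_pos: [0.5236, -0.308, 0.2281]
tool_rot: [1.0, 0.005, 0.0, -0.002]
force: [-2.3, 8.2, 6.6]
gripper_width: 0.016
gripper_force: 25.0
```

{"method": "arm_command", "body": {
  "increments": [
    [0,-0.9,0,0,0,0],
    [0,-0.9,0,0,0,0],
    [0,-0.9,0,0,0,0],
    [0,-0.9,0,0,0,0],
    [0,-0.9,0,0,0,0]
  ]
}}

```text
time_s: 3.07
ee_pos: [0.5236, -0.3535, 0.2281]
tool_rot: [1.0, 0.004, 0.0, -0.002]
force: [-2.1, 8.1, 8.2]
gripper_width: 0.0158
gripper_force: 25.0
```

{"method": "arm_command", "body": {
  "increments": [
    [0,-0.8,0,0,0,0],
    [0,-0.7,0,0,0,0],
    [0,-0.3,0,0,0,0],
    [0,0,0,0,0,0],
    [0,0,0,0,0,0]
  ]
}}

```text
time_s: 3.48
ee_pos: [0.5234, -0.3727, 0.2282]
tool_rot: [1.0, 0.004, 0.001, -0.001]
force: [-0.5, 5.9, 5.3]
gripper_width: 0.0159
gripper_force: 25.0
```

{"method": "arm_command", "body": {
  "increments": [
    [0,0,0,0,0,0],
    [0,0,0,0,0,0],
    [0,0,0,0,0,0],
    [0,0,0,0,0,0],
    [0,0,0,0,0,0]
  ],
  "jaw": 4.4
}}

```text
time_s: 3.9
ee_pos: [0.5223, -0.3747, 0.2267]
tool_rot: [1.0, 0.003, -0.0, 0.0]
force: [0.5, -0.4, -1.1]
gripper_width: 0.04
gripper_force: 0.0
```

{"method": "arm_command", "body": {
  "increments": [
    [0,0,1.0,0,0,0],
    [0,0,2.0,0,0,0],
    [0,0,3.0,0,0,0],
    [0,0,2.0,0,0,0],
    [0,0,0.4,0,0,0]
  ]
}}

```text
time_s: 4.32
ee_pos: [0.5238, -0.375, 0.3164]
tool_rot: [1.0, 0.003, 0.003, 0.002]
force: [0.8, 0.2, 0.2]
gripper_width: 0.044
gripper_force: 0.0
```

```bash
python3 - <<'E'
from h import *
s=r.observe();print(s["time_s"],s["ee_pos"],R.from_quat(s["tool_rot"]).as_matrix().round(4),s["force"])
im=r.snapshot("wrist")[:,:,::-1]; cv2.imwrite("pics/w2.png",im)
E
```

```text
4.3167 [ 0.52379323 -0.37498177  0.31635241] [[ 1.      0.0066  0.0066]
 [ 0.0067 -1.     -0.0049]
 [ 0.0066  0.0049 -1.    ]] [0.81892741 0.17243871 0.21235296]
```

View pics/w2.png

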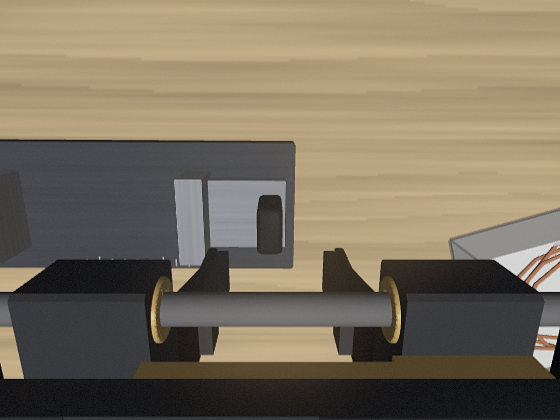

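{"method": "arm_command", "body": {
  "increments": [
    [-0.85,2.81,0,0,0,-0.018],
    [-0.85,2.81,0,0,0,-0.018],
    [-0.85,2.81,0,0,0,-0.018],
    [-0.85,2.81,0,0,0,-0.018],
    [-0.85,2.81,0,0,0,-0.018]
  ],
  "jaw": 7.0,
  "force": 11
}}

```text
time_s: 4.78
ee_pos: [0.479, -0.2324, 0.3096]
tool_rot: [0.999, -0.042, -0.001, -0.0]
force: [1.0, 0.8, 0.7]
gripper_width: 0.0669
gripper_force: 0.0
```

{"method": "arm_command", "body": {
  "increments": [
    [-0.85,2.81,0,0,0,-0.018],
    [-0.85,2.81,0,0,0,-0.018],
    [-0.85,2.81,0,0,0,-0.018],
    [-0.85,2.81,0,0,0,-0.018],
    [-0.85,2.81,0,0,0,-0.018]
  ]
}}

```text
time_s: 5.2
ee_pos: [0.4364, -0.092, 0.3099]
tool_rot: [0.996, -0.087, -0.001, -0.0]
force: [0.2, 1.0, -0.2]
gripper_width: 0.0699
gripper_force: 0.0
```

{"method": "arm_command", "body": {
  "increments": [
    [-0.85,2.81,0,-0.0106,-0.0602,0],
    [-0.85,2.81,0,-0.0106,-0.0602,0],
    [-0.85,2.81,0,-0.0106,-0.0602,0],
    [-0.85,2.81,0,-0.0106,-0.0602,0],
    [-0.85,2.81,0,-0.0106,-0.0602,0]
  ]
}}

```text
time_s: 5.62
ee_pos: [0.394, 0.0482, 0.3099]
tool_rot: [0.984, -0.086, 0.152, 0.014]
force: [0.6, 0.3, 0.1]
gripper_width: 0.0699
gripper_force: 0.0
```

{"method": "arm_command", "body": {
  "increments": [
    [-0.85,2.81,-0.4,-0.0106,-0.0602,0],
    [-0.85,2.81,-0.6,-0.0106,-0.0602,0],
    [-0.85,2.81,-0.7,-0.0106,-0.0602,0],
    [-0.85,2.81,-0.7,-0.0106,-0.0602,0],
    [-0.85,2.81,-0.5,-0.0106,-0.0602,0]
  ]
}}

```text
time_s: 6.03
ee_pos: [0.3594, 0.1624, 0.2857]
tool_rot: [0.958, -0.084, 0.272, 0.027]
force: [-0.3, -0.9, 0.5]
gripper_width: 0.0699
gripper_force: 0.0
```

```bash
python3 - <<'E'
from h import *
import json
s=r.observe();M=R.from_quat(s["tool_rot"]).as_matrix();print(s["time_s"],s["ee_pos"],M.round(4),s["q"])
im=r.snapshot("wrist")[:,:,::-1]; cv2.imwrite("pics/w3.png",im)
json.dump({k:list(map(float,s[k])) for k in("ee_pos","tool_rot")},open("w3.json","w"))
E
```

```text
6.0333 [0.35939936 0.16237978 0.28571411] [[ 0.8374 -0.1758  0.5176]
 [-0.1464 -0.9844 -0.0976]
 [ 0.5266  0.0059 -0.8501]] [-0.0846455  -0.29059439 -0.52444304  2.35049646  0.3947325   0.68570593
 -2.62752531]
```

View pics/w3.png

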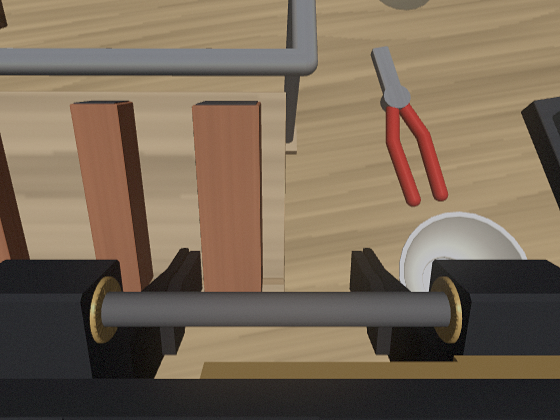

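```bash
python3 - <<'E'
from h import *
import json
np.set_printoptions(precision=4,suppress=True)
s=json.load(open("w3.json"))
im=cv2.imread("pics/w3.png").astype(int)
for v in(120,200,270): print(v,im[v,180:290:1].sum(1)[::3].tolist())
a=np.radians(-10);c,sn=np.cos(a),np.sin(a);t=np.radians(35)
S=np.array([c*np.cos(t),sn*np.cos(t),np.sin(t)]);N=np.array([-c*np.sin(t),-sn*np.sin(t),np.cos(t)]);Y=np.array([-sn,c,0])
C=np.array([.5095,.1594,.0678])
o,d=rays("wrist",[(194,104),(262,104),(202,288),(262,288)],s)
P=o+d*(((C+.019*N-o)@N)/(d@N))[:,None]
for p in P: print(p,"s,y",(p-C)@S,(p-C)@Y)
M=R.from_quat(s["tool_rot"]).as_matrix();W=np.c_[S,-Y,-N]
print("rotvec to go",R.from_matrix(W@M.T).as_rotvec())
g=C+.006*N-.003*S
for k in(0,.05): print(k,(g+(.164+k)*N-np.array(s["ee_pos"]))*100)
E
```

```text
120 [461, 459, 457, 460, 353, 318, 314, 324, 328, 319, 322, 330, 328, 322, 327, 326, 323, 329, 326, 326, 323, 319, 325, 325, 325, 335, 329, 400, 452, 445, 449, 446, 450, 450, 450, 398, 190]
200 [448, 452, 448, 443, 447, 450, 322, 332, 339, 324, 333, 324, 318, 322, 332, 331, 329, 330, 329, 331, 327, 328, 335, 325, 325, 341, 339, 179, 442, 442, 445, 444, 446, 442, 450, 419, 430]
270 [115, 121, 115, 106, 103, 100, 102, 275, 341, 335, 337, 334, 324, 335, 327, 338, 333, 330, 327, 325, 323, 327, 323, 324, 328, 331, 329, 131, 432, 434, 431, 433, 431, 430, 432, 426, 421]
[0.5542 0.1726 0.1202] s,y 0.06423299674114215 0.02074740439658433
[0.5476 0.1348 0.1202] s,y 0.0642864284343388 -0.017626705366777167
[0.4591 0.1923 0.0522] s,y -0.05428863486889037 0.023622857177539314
[0.4521 0.1528 0.0522] s,y -0.054368669385616415 -0.016443323623178803
rotvec to go [-0.004  -0.0564  0.0024]
0 [ 5.1654  1.4379 -8.0379]
0.05 [ 2.3411  1.9359 -3.9421]
```

{"method": "arm_command", "body": {
  "increments": [
    [0.48,0.44,-0.79,-0.001,-0.011,-0.002],
    [0.48,0.44,-0.79,-0.001,-0.011,-0.002],
    [0.48,0.44,-0.79,-0.001,-0.011,-0.002],
    [0.48,0.44,-0.79,-0.001,-0.011,-0.002],
    [0.47,0.42,-0.78,-0.001,-0.012,-0.002]
  ]
}}

```text
time_s: 6.5
ee_pos: [0.3826, 0.1815, 0.2494]
tool_rot: [0.95, -0.089, 0.296, 0.029]
force: [-0.2, -1.1, 0.6]
gripper_width: 0.0704
gripper_force: 0.0
```

```bash
cat > goal.py <<'E'
from h import *
np.set_printoptions(precision=4,suppress=True)
a=np.radians(-10.5);c,sn=np.cos(a),np.sin(a);t=np.radians(35)
S=np.array([c*np.cos(t),sn*np.cos(t),np.sin(t)]);N=np.array([-c*np.sin(t),-sn*np.sin(t),np.cos(t)]);Y=np.array([-sn,c,0])
C=np.array([.5095,.1594,.0678])+.0025*Y
def report():
    s=r.observe();M=R.from_quat(s["tool_rot"]).as_matrix();W=np.c_[S,-Y,-N]
    g=C+.006*N-.003*S
    print("q",s["q"],"t",s["time_s"])
    for f in(1,-1):print("rot to go",R.from_matrix(W@np.diag([f,f,1])@M.T).as_rotvec())
    for k in(0,.05): print(k,(g+(.164+k)*N-np.array(s["ee_pos"]))*100)
E
python3 -c "
from goal import *
report()"
```

```text
q [ 0.5499 -0.2573 -1.136   2.33    0.3957  0.5247 -2.686 ] t 6.5
rot to go [ 0.0017 -0.0065  0.004 ]
rot to go [ 1.7618 -0.3338 -2.5776]
0 [ 2.9104 -0.1427 -4.4113]
0.05 [ 0.0905  0.3799 -0.3156]
```

{"method": "arm_command", "body": {
  "increments": [
    [0.5,0.0,-0.75,0,-0.001,0.001],
    [0.5,0.0,-0.75,0,-0.001,0.001],
    [0.5,-0.02,-0.75,0,-0.001,0.001],
    [0.5,-0.04,-0.75,0,-0.001,0],
    [0.4,-0.05,-0.7,0,-0.001,0]
  ]
}}

```text
time_s: 6.92
ee_pos: [0.3989, 0.1703, 0.224]
tool_rot: [0.95, -0.087, 0.298, 0.025]
force: [0.5, 0.2, -0.2]
gripper_width: 0.0702
gripper_force: 0.0
```

```bash
python3 -c "
from goal import *
report()
print(r.observe()['force'])
cv2.imwrite('pics/w4.png',r.snapshot('wrist')[:,:,::-1])"
```

```text
q [ 0.8495 -0.2331 -1.3809  2.3372  0.4315  0.425  -2.6903] t 6.9167
rot to go [-0.0053 -0.0021 -0.002 ]
rot to go [ 1.7688 -0.3197 -2.5753]
0 [ 1.2743  0.9808 -1.8699]
0.05 [-1.5455  1.5034  2.2259]
[ 0.4847  0.2469 -0.1939]
```

View pics/w4.png

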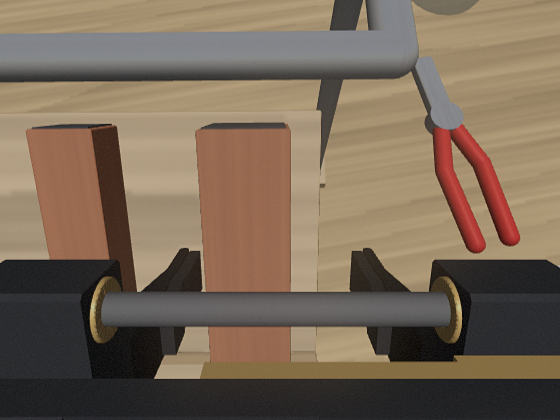

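{"method": "arm_command", "body": {
  "increments": [
    [-0.5,0.25,0.8,0,0,0],
    [-0.5,0.25,0.8,0,0,0],
    [-0.5,0.15,0.8,0,0,0],
    [-0.5,0.1,0.8,0,0,0],
    [-0.4,0,0.9,0,0,0]
  ]
}}

```text
time_s: 7.38
ee_pos: [0.3734, 0.1809, 0.2654]
tool_rot: [0.951, -0.084, 0.298, 0.024]
force: [0.7, -0.1, -0.1]
gripper_width: 0.0701
gripper_force: 0.0
```

{"method": "arm_command", "body": {
  "increments": [
    [0.2,-1.6,0.6,0,0,0],
    [0.2,-1.6,0.6,0,0,0],
    [0.2,-1.6,0.6,-0.0681,0.0126,0.099],
    [0.2,-1.6,0.6,-0.0681,0.0126,0.099],
    [0.2,-1.6,0.6,-0.0681,0.0126,0.099]
  ]
}}

```text
time_s: 7.8
ee_pos: [0.3848, 0.1108, 0.2916]
tool_rot: [0.953, 0.054, 0.291, 0.068]
force: [0.1, -0.3, 0.5]
gripper_width: 0.0702
gripper_force: 0.0
```

{"method": "arm_command", "body": {
  "increments": [
    [0,0,0,-0.0681,0.0126,0.099],
    [0,0,0,-0.0681,0.0126,0.099],
    [0,0,0,-0.0681,0.0126,0.099],
    [0,0,0,-0.0681,0.0126,0.099],
    [0,0,0,-0.0681,0.0126,0.099]
  ]
}}

```text
time_s: 8.22
ee_pos: [0.3846, 0.112, 0.2915]
tool_rot: [0.893, 0.337, 0.256, 0.151]
force: [0.4, 0.1, -0.1]
gripper_width: 0.07
gripper_force: 0.0
```

```bash
python3 -c "
from goal import *
report()"
```

```text
q [-0.3587 -0.2981 -0.1417  2.3808  0.558   0.6427 -1.736 ] t 8.2167
rot to go [ 0.5018 -0.0963 -0.744 ]
rot to go [-1.2614  0.2238  1.8364]
0 [ 2.7028  6.8075 -8.6153]
0.05 [-0.1171  7.3301 -4.5196]
```

{"method": "arm_command", "body": {
  "increments": [
    [0,0,0,-0.0631,0.0112,0.0918],
    [0,0,0,-0.0631,0.0112,0.0918],
    [0,0,0,-0.0631,0.0112,0.0918],
    [0,0,0,-0.0631,0.0112,0.0918],
    [0,0,0,-0.0631,0.0112,0.0918]
  ]
}}

```text
time_s: 8.63
ee_pos: [0.3847, 0.1118, 0.2915]
tool_rot: [0.766, 0.57, 0.204, 0.217]
force: [0.1, 0.0, -0.3]
gripper_width: 0.0699
gripper_force: 0.0
```

{"method": "arm_command", "body": {
  "increments": [
    [0,0,0,-0.0631,0.0112,0.0918],
    [0,0,0,-0.0631,0.0112,0.0918],
    [0,0,0,-0.0631,0.0112,0.0918],
    [0,0,0,-0.0631,0.0112,0.0918],
    [0,0,0,-0.0631,0.0112,0.0918]
  ]
}}

```text
time_s: 9.05
ee_pos: [0.3847, 0.1118, 0.2915]
tool_rot: [0.579, 0.759, 0.136, 0.266]
force: [0.4, 1.1, -0.1]
gripper_width: 0.07
gripper_force: 0.0
```

{"method": "arm_command", "body": {
  "increments": [
    [0,0,0,-0.0631,0.0112,0.0918],
    [0,0,0,-0.0631,0.0112,0.0918],
    [0,0,0,-0.0631,0.0112,0.0918],
    [0,0,0,-0.0631,0.0112,0.0918],
    [0,0,0,-0.0631,0.0112,0.0918]
  ]
}}

```text
time_s: 9.47
ee_pos: [0.3847, 0.1118, 0.2915]
tool_rot: [0.346, 0.889, 0.057, 0.294]
force: [0.4, -0.8, 0.7]
gripper_width: 0.0701
gripper_force: 0.0
```

{"method": "arm_command", "body": {
  "increments": [
    [0,0,0,-0.0631,0.0112,0.0918],
    [0,0,0,-0.0631,0.0112,0.0918],
    [0,0,0,-0.0631,0.0112,0.0918],
    [0,0,0,-0.0631,0.0112,0.0918],
    [0,0,0,-0.0631,0.0112,0.0918]
  ]
}}

```text
time_s: 9.88
ee_pos: [0.3847, 0.1118, 0.2915]
tool_rot: [0.087, 0.95, -0.026, 0.3]
force: [-1.5, 0.3, -0.8]
gripper_width: 0.0699
gripper_force: 0.0
```

{"method": "arm_command", "body": {
  "increments": [
    [0,1.4,-0.8,0,0,0],
    [0,1.4,-0.8,0,0,0],
    [0,1.4,-0.8,0,0,0],
    [0,1.4,-0.8,0,0,0],
    [0,1.4,-0.6,0,0,0]
  ]
}}

```text
time_s: 10.3
ee_pos: [0.3842, 0.1823, 0.2529]
tool_rot: [0.09, 0.95, -0.025, 0.3]
force: [-0.0, 0.4, -0.2]
gripper_width: 0.0701
gripper_force: 0.0
```

```bash
python3 -c "
from goal import *
report()"
```

```text
q [-0.4612 -0.1409 -0.2272  2.3512  0.7466  0.6477  0.1454] t 10.3
rot to go [ 1.7689 -0.3225 -2.5684]
rot to go [-0.0063  0.001   0.0032]
0 [ 2.7474 -0.2183 -4.7538]
0.05 [-0.0724  0.3044 -0.658 ]
```

{"method": "arm_command", "body": {
  "increments": [
    [0.1,0.25,-0.7,0,0,0],
    [0.3,-0.05,-0.5,0,0,0],
    [0.3,-0.05,-0.45,0,0,0],
    [0.35,-0.06,-0.5,0,0,0],
    [0.35,-0.06,-0.5,0,0,0]
  ]
}}

```text
time_s: 10.72
ee_pos: [0.3997, 0.1803, 0.2272]
tool_rot: [0.092, 0.949, -0.025, 0.3]
force: [0.4, -1.5, 0.8]
gripper_width: 0.0701
gripper_force: 0.0
```

{"method": "arm_command", "body": {
  "increments": [
    [0.35,-0.06,-0.5,0,0,0],
    [0.35,-0.06,-0.5,0,0,0],
    [0.3,-0.06,-0.5,0,0,0],
    [0.2,-0.06,-0.35,0,0,0],
    [0.15,-0.06,-0.25,0,0,0]
  ]
}}

```text
time_s: 11.13
ee_pos: [0.4133, 0.1772, 0.2061]
tool_rot: [0.092, 0.949, -0.025, 0.3]
force: [-0.8, 0.6, -0.3]
gripper_width: 0.0705
gripper_force: 0.0
```

```bash
python3 -c "
from goal import *
report();print(r.observe()['force'])
cv2.imwrite('pics/w5.png',r.snapshot('wrist')[:,:,::-1])"
```

```text
q [-0.4249  0.0014 -0.2144  2.3437  0.9331  0.5503 -0.0175] t 11.1333
rot to go [ 1.767  -0.3253 -2.5637]
rot to go [-0.0071  0.0022  0.0082]
0 [-0.1597  0.2881 -0.0728]
0.05 [-2.9796  0.8107  4.023 ]
[-0.7837  0.6041 -0.2722]
```

View pics/w5.png

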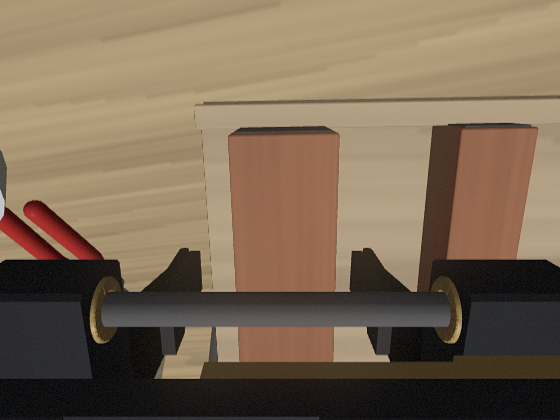

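{"method": "arm_command", "body": {
  "increments": [
    [-0.08,0.15,-0.03,-0.003,0.001,0.004],
    [-0.08,0.15,-0.03,-0.003,0.001,0.004],
    [0,0,0,0,0,0],
    [0,0,0,0,0,0],
    [0,0,0,0,0,0]
  ],
  "jaw": 4.4,
  "force": 9
}}

```text
time_s: 11.6
ee_pos: [0.4114, 0.1807, 0.2063]
tool_rot: [0.087, 0.95, -0.027, 0.3]
force: [-0.4, 0.2, 0.8]
gripper_width: 0.0475
gripper_force: 0.0
```

{"method": "arm_command", "body": {
  "increments": [
    [0,0,0,0,0,0],
    [0,0,0,0,0,0],
    [0,0,0,0,0,0],
    [0,0,0,0,0,0],
    [0,0,0,0,0,0]
  ],
  "jaw": 3.4
}}

```text
time_s: 12.02
ee_pos: [0.4115, 0.1807, 0.2063]
tool_rot: [0.087, 0.95, -0.027, 0.3]
force: [-0.5, 0.1, 2.2]
gripper_width: 0.0383
gripper_force: 9.0
```

{"method": "arm_command", "body": {
  "increments": [
    [0,0,0,0,0,0],
    [0,0,0,0,0,0],
    [0,0,0,0,0,0],
    [0,0,0,0,0,0],
    [0,0,0,0,0,0]
  ]
}}

```text
time_s: 12.43
ee_pos: [0.4115, 0.1807, 0.2063]
tool_rot: [0.087, 0.95, -0.027, 0.3]
force: [-0.1, 1.1, 2.6]
gripper_width: 0.038
gripper_force: 9.0
```

{"method": "arm_command", "body": {
  "increments": [
    [-0.15,0.03,0.22,0,0,0],
    [-0.25,0.05,0.36,0,0,0],
    [-0.3,0.05,0.43,0,0,0],
    [-0.35,0.06,0.5,0,0,0],
    [-0.35,0.06,0.5,0,0,0]
  ]
}}

```text
time_s: 12.85
ee_pos: [0.3965, 0.1827, 0.226]
tool_rot: [0.088, 0.95, -0.027, 0.299]
force: [0.2, -0.1, -2.2]
gripper_width: 0.0377
gripper_force: 9.0
```

{"method": "arm_command", "body": {
  "increments": [
    [-0.4,0,0.55,0,0,0],
    [-0.35,-0.4,0.6,0,0,0],
    [-0.3,-0.8,0.7,0,0,0],
    [-0.25,-1.2,0.8,0,0,0],
    [-0.2,-1.5,0.7,0,0,0]
  ]
}}

```text
time_s: 13.27
ee_pos: [0.3817, 0.1442, 0.2602]
tool_rot: [0.086, 0.95, -0.026, 0.3]
force: [0.3, 0.3, -1.3]
gripper_width: 0.0378
gripper_force: 9.0
```

{"method": "arm_command", "body": {
  "increments": [
    [0.3,-1.6,0.5,0.0111,0.0601,0],
    [0.7,-1.6,0.4,0.0111,0.0601,0],
    [0.7,-1.6,0.4,0.0111,0.0601,0],
    [0.7,-1.6,0.4,0.0111,0.0601,0],
    [0.7,-1.6,0.4,0.0111,0.0601,0]
  ]
}}

```text
time_s: 13.68
ee_pos: [0.4129, 0.0634, 0.2812]
tool_rot: [0.09, 0.984, -0.012, 0.15]
force: [0.7, -0.1, -3.1]
gripper_width: 0.038
gripper_force: 9.0
```

{"method": "arm_command", "body": {
  "increments": [
    [0.7,-1.6,0.4,0.0111,0.0601,0],
    [0.7,-1.6,0.4,0.0111,0.0601,0],
    [0.7,-1.6,0.4,0.0111,0.0601,0],
    [0.7,-1.6,0.4,0.0111,0.0601,0],
    [0.7,-1.6,0.4,0.0111,0.0601,0]
  ]
}}

```text
time_s: 14.1
ee_pos: [0.4482, -0.0164, 0.3013]
tool_rot: [0.091, 0.996, 0.002, -0.001]
force: [0.4, -0.7, -1.5]
gripper_width: 0.0378
gripper_force: 9.0
```

```bash
cat > place.py <<'E'
from h import *
np.set_printoptions(precision=4,suppress=True)
def place(tgt=(.520,-.25,.209),yaw=.004,f=-1):
    s=r.observe();M=R.from_quat(s["tool_rot"]).as_matrix();c,n=np.cos(yaw),np.sin(yaw)
    W=np.c_[[f*c,f*n,0],[f*n,-f*c,0],[0,0,-1]]
    print("t",s["time_s"],"q",s["q"],"width",s["gripper_width"],s["gripper_force"],"F",s["force"])
    print("rot",R.from_matrix(W@M.T).as_rotvec(),"cm",(np.array(tgt)-s["ee_pos"])*100)
E
python3 -c "
from place import *
place()"
```

```text
t 14.1 q [-0.3788 -0.0377  0.353   2.0689  0.0105  1.1102  1.3576] width 0.037842583493951046 9.000800747307949 F [ 0.4271 -0.6698 -1.5247]
rot [-0.0034 -0.0025  0.1865] cm [  7.1822 -23.363   -9.2344]
```

{"method": "arm_command", "body": {
  "increments": [
    [0.48,-1.5,0,0,0,0.0124],
    [0.48,-1.6,0,0,0,0.0124],
    [0.48,-1.6,0,0,0,0.0124],
    [0.48,-1.6,0,0,0,0.0124],
    [0.48,-1.6,0,0,0,0.0124]
  ]
}}

```text
time_s: 14.52
ee_pos: [0.4722, -0.0953, 0.3009]
tool_rot: [0.06, 0.998, 0.001, 0.0]
force: [1.0, 0.4, -2.5]
gripper_width: 0.0384
gripper_force: 9.0
```

{"method": "arm_command", "body": {
  "increments": [
    [0.48,-1.6,0,0,0,0.0124],
    [0.48,-1.6,0,0,0,0.0124],
    [0.48,-1.6,0,0,0,0.0124],
    [0.48,-1.6,0,0,0,0.0124],
    [0.48,-1.6,0,0,0,0.0124]
  ]
}}

```text
time_s: 14.93
ee_pos: [0.4963, -0.1751, 0.3009]
tool_rot: [0.029, 1.0, 0.001, 0.0]
force: [0.4, -0.7, -2.4]
gripper_width: 0.0382
gripper_force: 9.0
```

{"method": "arm_command", "body": {
  "increments": [
    [0.48,-1.6,0,-0.001,0,0.0124],
    [0.48,-1.6,0,-0.001,0,0.0124],
    [0.48,-1.6,0,-0.001,0,0.0124],
    [0.48,-1.5,0,0,0,0.0124],
    [0.46,-1.3,0,0,0,0.0124]
  ]
}}

```text
time_s: 15.35
ee_pos: [0.5202, -0.2514, 0.3009]
tool_rot: [-0.002, 1.0, -0.0, 0.0]
force: [-0.5, 0.1, -1.6]
gripper_width: 0.0379
gripper_force: 9.0
```

```bash
python3 -c "
from place import *
place()
a=r.snapshot('wrist')[:,:,::-1];b=cv2.resize(r.snapshot('scene')[200:320,100:260,::-1],(560,420))
cv2.imwrite('pics/w6.png',cv2.resize(np.vstack([a,b]),(400,600)))"
```

```text
t 15.35 q [-0.0724  0.2636  0.5526  1.7822 -0.1508  1.1371  2.1027] width 0.03786947576625325 9.000256746076047 F [-0.5128  0.0614 -1.6166]
rot [0.0008 0.0006 0.0003] cm [-0.0168  0.1413 -9.1902]
```

View pics/w6.png

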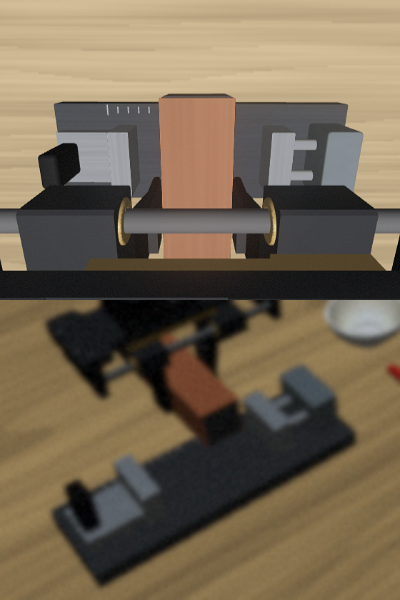

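{"method": "arm_command", "body": {
  "increments": [
    [0,0.1,-1.5,0,0,0],
    [0,0,-1.8,0,0,0],
    [0,0,-1.8,0,0,0],
    [0,0,-1.5,0,0,0],
    [0,0,-1.0,0,0,0]
  ]
}}

```text
time_s: 15.87
ee_pos: [0.5196, -0.2482, 0.2231]
tool_rot: [-0.002, 1.0, 0.0, -0.001]
force: [0.3, 0.0, -2.8]
gripper_width: 0.0378
gripper_force: 9.0
```

{"method": "arm_command", "body": {
  "increments": [
    [0,0,-0.3,0,0,0],
    [0,0,-0.2,0,0,0],
    [0,0,-0.15,0,0,0],
    [0,0,-0.15,0,0,0],
    [0,0,-0.1,0,0,0]
  ]
}}

```text
time_s: 16.28
ee_pos: [0.5206, -0.2501, 0.2164]
tool_rot: [-0.001, 1.0, -0.001, 0.001]
force: [0.1, 0.3, -3.2]
gripper_width: 0.0384
gripper_force: 9.0
```

Not in contact yet, so I'm creeping down.

{"method": "arm_command", "body": {
  "increments": [
    [0,0,-0.1,0,0,0],
    [0,0,-0.1,0,0,0],
    [0,0,-0.08,0,0,0],
    [0,0,-0.06,0,0,0],
    [0,0,-0.06,0,0,0]
  ]
}}

```text
time_s: 16.7
ee_pos: [0.5202, -0.25, 0.2116]
tool_rot: [-0.001, 1.0, -0.001, 0.0]
force: [-0.3, 0.4, -2.0]
gripper_width: 0.038
gripper_force: 9.0
```

{"method": "arm_command", "body": {
  "increments": [
    [0,0,-0.06,0,0,0],
    [0,0,-0.06,0,0,0],
    [0,0,-0.05,0,0,0],
    [0,0,0,0,0,0],
    [0,0,0,0,0,0]
  ]
}}

```text
time_s: 17.12
ee_pos: [0.5204, -0.25, 0.2102]
tool_rot: [-0.001, 1.0, -0.001, 0.0]
force: [-0.5, 0.4, -0.8]
gripper_width: 0.0381
gripper_force: 9.0
```

{"method": "arm_command", "body": {
  "increments": [
    [0,0,-0.05,0,0,0],
    [0,0,-0.05,0,0,0],
    [0,0,-0.03,0,0,0],
    [0,0,0,0,0,0],
    [0,0,0,0,0,0]
  ]
}}

```text
time_s: 17.53
ee_pos: [0.5206, -0.2501, 0.2092]
tool_rot: [-0.001, 1.0, -0.001, 0.001]
force: [1.1, 0.4, 3.6]
gripper_width: 0.038
gripper_force: 9.0
```

{"method": "arm_command", "body": {
  "increments": [
    [0,0,0,0,0,0],
    [0,0,0,0,0,0],
    [0,0,0,0,0,0],
    [0,0,0,0,0,0],
    [0,0,0,0,0,0]
  ],
  "jaw": 5.6
}}

```text
time_s: 17.95
ee_pos: [0.52, -0.25, 0.2083]
tool_rot: [-0.001, 1.0, -0.001, -0.0]
force: [-0.3, 0.0, 0.2]
gripper_width: 0.0552
gripper_force: 0.0
```

{"method": "arm_command", "body": {
  "increments": [
    [0,0,0.5,0,0,0],
    [0,0,1,0,0,0],
    [0,0,2,0,0,0],
    [0,0,3,0,0,0],
    [0,0,2.5,0,0,0]
  ]
}}

```text
time_s: 18.37
ee_pos: [0.5201, -0.2503, 0.3008]
tool_rot: [-0.001, 1.0, -0.001, 0.0]
force: [0.7, -0.4, 0.3]
gripper_width: 0.056
gripper_force: 0.0
```

```bash
python3 -c "
from place import *
place((.523,-.3722,.228))
im=r.snapshot('top')[:,:,::-1]
cv2.imwrite('pics/top1.png',im)
im=r.snapshot('wrist')[:,:,::-1];cv2.imwrite('pics/w7.png',im)
h=cv2.cvtColor(im,cv2.COLOR_BGR2HSV);m=((h[...,0]<12)&(h[...,1]>90)).astype(np.uint8);m[250:]=0
for c in blobs(m,300): print(cv2.boundingRect(c),cv2.minAreaRect(c)); print(onz('wrist',cv2.boxPoints(cv2.minAreaRect(c)),.058))
"
```

```text
t 18.3667 q [-0.0768  0.2623  0.5545  1.784  -0.1491  1.1356  2.0978] width 0.05603295115167994 0.0 F [ 0.6528 -0.4021  0.3386]
rot [0.0024 0.0007 0.0023] cm [  0.2876 -12.1933  -7.2811]
(247, 118, 65, 132) ((279.0, 183.5), (131.0, 64.0), 90.0)
[[ 0.457  -0.2698  0.058 ]
 [ 0.457  -0.2325  0.058 ]
 [ 0.5391 -0.2302  0.058 ]
 [ 0.5393 -0.2715  0.058 ]]
```

{"method": "arm_command", "body": {
  "increments": [
    [0.06,-2.4,0,0,0,0],
    [0.06,-2.5,0,0,0,0],
    [0.06,-2.5,0,0,0,0],
    [0.06,-2.5,0,0,0,0],
    [0.05,-2.3,0,0,0,0.002]
  ],
  "jaw": 4.2,
  "force": 25
}}

```text
time_s: 18.88
ee_pos: [0.5228, -0.3733, 0.2987]
tool_rot: [-0.002, 1.0, -0.001, 0.0]
force: [1.1, 0.1, -0.1]
gripper_width: 0.0425
gripper_force: 0.0
```

{"method": "arm_command", "body": {
  "increments": [
    [0,0,-1.5,0,0,0],
    [0,0,-2,0,0,0],
    [0,0,-1.8,0,0,0],
    [0,0,-1.2,0,0,0],
    [0,0,-0.6,0,0,0]
  ]
}}

```text
time_s: 19.3
ee_pos: [0.5225, -0.3714, 0.2256]
tool_rot: [-0.002, 1.0, -0.0, -0.001]
force: [0.2, 0.4, -0.1]
gripper_width: 0.0421
gripper_force: 0.0
```

{"method": "arm_command", "body": {
  "increments": [
    [0,0,0,0,0,0],
    [0,0,0,0,0,0],
    [0,0,0,0,0,0],
    [0,0,0,0,0,0],
    [0,0,0,0,0,0]
  ],
  "jaw": 1.0
}}

```text
time_s: 19.72
ee_pos: [0.5234, -0.3722, 0.2287]
tool_rot: [-0.002, 1.0, -0.001, 0.001]
force: [0.9, 1.3, -0.3]
gripper_width: 0.0166
gripper_force: 1.6
```

{"method": "arm_command", "body": {
  "increments": [
    [0,0,0,0,0,0],
    [0,0,0,0,0,0],
    [0,0,0,0,0,0],
    [0,0,0,0,0,0],
    [0,0,0,0,0,0]
  ]
}}

```text
time_s: 20.13
ee_pos: [0.5235, -0.372, 0.2287]
tool_rot: [-0.002, 1.0, -0.001, 0.001]
force: [0.4, 1.2, 5.9]
gripper_width: 0.0162
gripper_force: 25.0
```

{"method": "arm_command", "body": {
  "increments": [
    [0,0.5,0,0,0,0],
    [0,0.7,0,0,0,0],
    [0,0.8,0,0,0,0],
    [0,0.7,0,0,0,0],
    [0,0.4,0,0,0,0]
  ]
}}

```text
time_s: 20.55
ee_pos: [0.5231, -0.3436, 0.2287]
tool_rot: [-0.001, 1.0, -0.004, 0.002]
force: [2.1, -9.0, -0.8]
gripper_width: 0.0156
gripper_force: 25.1
```

{"method": "arm_command", "body": {
  "increments": [
    [0,0.2,0,0,0,0],
    [0,0.15,0,0,0,0],
    [0,0.15,0,0,0,0],
    [0,0.15,0,0,0,0],
    [0,0.15,0,0,0,0]
  ]
}}

```text
time_s: 20.97
ee_pos: [0.5231, -0.3362, 0.2287]
tool_rot: [-0.001, 1.0, -0.005, 0.002]
force: [3.1, -8.8, -0.8]
gripper_width: 0.0165
gripper_force: 25.1
```

{"method": "arm_command", "body": {
  "increments": [
    [0,0.15,0,0,0,0],
    [0,0.15,0,0,0,0],
    [0,0.15,0,0,0,0],
    [0,0.2,0,0,0,0],
    [0,0.3,0,0,0,0]
  ]
}}

```text
time_s: 21.38
ee_pos: [0.523, -0.3273, 0.2287]
tool_rot: [-0.001, 1.0, -0.005, 0.002]
force: [2.7, -9.1, -1.0]
gripper_width: 0.016
gripper_force: 25.1
```

{"method": "arm_command", "body": {
  "increments": [
    [0,0.3,0,0,0,0],
    [0,0.3,0,0,0,0],
    [0,0.3,0,0,0,0],
    [0,0.3,0,0,0,0],
    [0,0.3,0,0,0,0]
  ]
}}

```text
time_s: 21.8
ee_pos: [0.523, -0.3123, 0.2287]
tool_rot: [-0.001, 1.0, -0.005, 0.002]
force: [2.5, -10.0, -0.9]
gripper_width: 0.0156
gripper_force: 25.1
```

{"method": "arm_command", "body": {
  "increments": [
    [0,0.3,0,0,0,0],
    [0,0.2,0,0,0,0],
    [0,0.2,0,0,0,0],
    [0,0.1,0,0,0,0],
    [0,0.1,0,0,0,0]
  ]
}}

```text
time_s: 22.22
ee_pos: [0.523, -0.3033, 0.2287]
tool_rot: [-0.001, 1.0, -0.005, 0.002]
force: [2.0, -9.3, -1.0]
gripper_width: 0.0158
gripper_force: 25.1
```

```bash
python3 -c "
from place import *
place((.523,-.282,.228))
for i in range(2):
  im=r.snapshot('wrist')[:,:,::-1];print(r.observe()['force'])
cv2.imwrite('pics/w8.png',im)
im=r.snapshot('top')[:,:,::-1];cv2.imwrite('pics/top2.png',im)"
```

```text
t 22.2167 q [ 0.0201  0.4062  0.5587  1.7804 -0.2413  1.0159  2.241 ] width 0.01581829453370575 25.12141076847911 F [ 2.0381 -9.345  -1.0439]
rot [0.01   0.004  0.0023] cm [-0.0005  2.1272 -0.0734]
[ 2.2833 -8.0994 -0.7161]
[ 2.1749 -9.5292 -0.1882]
```

{"method": "arm_command", "body": {
  "increments": [
    [0,0.2,0,0,0,0],
    [0,0.2,0,0,0,0],
    [0,0.2,0,0,0,0],
    [0,0.2,0,0,0,0],
    [0,0.15,0,0,0,0]
  ]
}}

```text
time_s: 22.78
ee_pos: [0.523, -0.2938, 0.2287]
tool_rot: [-0.001, 1.0, -0.005, 0.002]
force: [2.7, -9.7, -1.1]
gripper_width: 0.0159
gripper_force: 25.1
```

{"method": "arm_command", "body": {
  "increments": [
    [0,0.1,0,0,0,0],
    [0,0.1,0,0,0,0],
    [0,0.1,0,0,0,0],
    [0,0.1,0,0,0,0],
    [0,0.1,0,0,0,0]
  ]
}}

```text
time_s: 23.2
ee_pos: [0.523, -0.2889, 0.2287]
tool_rot: [-0.001, 1.0, -0.005, 0.002]
force: [2.1, -9.8, -1.1]
gripper_width: 0.0159
gripper_force: 25.1
```

```bash
python3 -c "
from place import *
place((.523,-.282,.228))
f=[]
for i in range(4):
  im=r.snapshot('wrist')[:,:,::-1];f.append(r.observe()['force'])
print(np.mean(f,0))
cv2.imwrite('pics/w9.png',im)
a=cv2.imread('pics/w8.png')
cv2.imwrite('pics/cmp.png',cv2.resize(np.vstack([a[110:260],im[110:260]]),None,fx=1.4,fy=1.4))"
```

```text
t 23.2 q [-0.0039  0.3913  0.5569  1.7984 -0.2324  1.0102  2.2142] width 0.015904127965595292 25.120610129088163 F [ 2.1041 -9.8337 -1.1024]
rot [0.0099 0.0039 0.0024] cm [ 0.0022  0.6887 -0.0715]
[ 2.1062 -9.0885 -0.2221]
```

View pics/cmp.png

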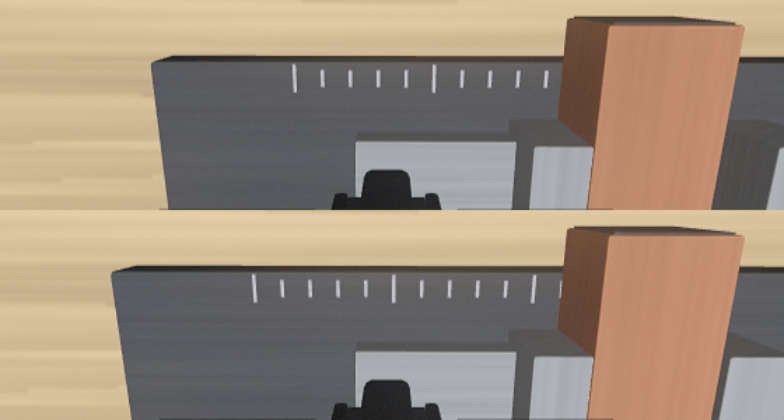

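The view shows the tube flush against the jaw, with its right edge just about at the anvil face (column 731 against 733 in the picture). I'll measure that gap numerically.

```bash
python3 - <<'E'
from place import *
for f,y in(("w8",-.3033),("w9",-.2889)):
    im=cv2.imread(f"pics/{f}.png").astype(int)
    for v in(225,240): print(f,v,[tuple(p) for p in im[v,505:560:1]][::2] if 0 else [(505+i,int(p[2]-p[0]),int(p.sum())) for i,p in enumerate(im[v,505:560])][::2])
E
```

```text
w8 225 [(505, 83, 455), (507, 84, 446), (509, 83, 436), (511, 85, 446), (513, 91, 459), (515, 3, 227), (517, 7, 238), (519, 4, 242), (521, 1, 232), (523, 3, 233), (525, 3, 236), (527, 3, 231), (529, 3, 236), (531, 5, 229), (533, 2, 237), (535, 4, 234), (537, 4, 237), (539, 3, 225), (541, 3, 224), (543, 2, 232), (545, 3, 235), (547, 1, 236), (549, 2, 230), (551, 2, 232), (553, 3, 221), (555, -2, 494), (557, -6, 537), (559, -9, 532)]
w8 240 [(505, 84, 447), (507, 85, 439), (509, 86, 450), (511, 45, 329), (513, 5, 236), (515, 5, 239), (517, 6, 228), (519, 4, 236), (521, 2, 225), (523, 3, 223), (525, 2, 229), (527, 2, 224), (529, 3, 232), (531, 2, 228), (533, 3, 233), (535, 3, 230), (537, 3, 224), (539, 4, 230), (541, 3, 237), (543, 4, 234), (545, 4, 237), (547, 2, 235), (549, 2, 233), (551, 0, 380), (553, -4, 534), (555, -9, 528), (557, -8, 527), (559, -8, 522)]
w9 225 [(505, 85, 462), (507, 84, 457), (509, 83, 447), (511, 84, 457), (513, 92, 466), (515, 2, 235), (517, 4, 243), (519, 3, 273), (521, -2, 554), (523, -7, 547), (525, -7, 534), (527, -8, 536), (529, -8, 534), (531, -9, 528), (533, -8, 527), (535, -7, 525), (537, -8, 524), (539, -8, 530), (541, -8, 530), (543, -8, 527), (545, -9, 531), (547, -8, 531), (549, -9, 534), (551, -8, 533), (553, -8, 541), (555, -9, 534), (557, -7, 533), (559, -8, 533)]
w9 240 [(505, 83, 453), (507, 84, 450), (509, 84, 463), (511, 49, 329), (513, 3, 248), (515, 2, 239), (517, 0, 438), (519, -4, 540), (521, -9, 543), (523, -8, 532), (525, -8, 527), (527, -9, 525), (529, -8, 524), (531, -8, 518), (533, -8, 527), (535, -8, 526), (537, -8, 529), (539, -9, 528), (541, -9, 526), (543, -8, 532), (545, -8, 527), (547, -7, 531), (549, -8, 541), (551, -8, 541), (553, -9, 532), (555, -9, 535), (557, -9, 535), (559, -8, 534)]
```

{"method": "arm_command", "body": {
  "increments": [
    [0,0.1,0,0,0,0],
    [0,0.1,0,0,0,0],
    [0,0.1,0,0,0,0],
    [0,0.1,0,0,0,0],
    [0,0.1,0,0,0,0]
  ]
}}

```text
time_s: 23.82
ee_pos: [0.523, -0.2842, 0.2287]
tool_rot: [-0.001, 1.0, -0.005, 0.002]
force: [1.5, -10.6, -0.6]
gripper_width: 0.016
gripper_force: 25.1
```

{"method": "arm_command", "body": {
  "increments": [
    [0,0.1,0,0,0,0],
    [0,0.1,0,0,0,0],
    [0,0.1,0,0,0,0],
    [0,0.1,0,0,0,0],
    [0,0.08,0,0,0,0]
  ]
}}

```text
time_s: 24.23
ee_pos: [0.5229, -0.28, 0.2287]
tool_rot: [-0.0, 1.0, -0.006, 0.002]
force: [2.8, -12.9, -1.7]
gripper_width: 0.0156
gripper_force: 25.2
```

{"method": "arm_command", "body": {
  "increments": [
    [0,0,0,0,0,0],
    [0,0,0,0,0,0],
    [0,0,0,0,0,0],
    [0,0,0,0,0,0],
    [0,0,0,0,0,0]
  ]
}}

```text
time_s: 24.65
ee_pos: [0.5229, -0.28, 0.2287]
tool_rot: [-0.001, 1.0, -0.006, 0.002]
force: [2.8, -11.9, -1.6]
gripper_width: 0.0156
gripper_force: 25.2
```

```bash
python3 - <<'E'
from place import *
place((.523,-.2785,.228))
im=r.snapshot("wrist")[:,:,::-1]; cv2.imwrite("pics/w10.png",im); im=im.astype(int)
print([(505+i,int(p[2]-p[0]),int(p.sum())) for i,p in enumerate(im[225,505:530])])
# rods/fixed block: right end of the anvil block in each picture
for f in("w8","w9","w10"):
    v=cv2.imread(f"pics/{f}.png").astype(int)[225,500:560].sum(1)
    h=cv2.imread(f"pics/{f}.png").astype(int)[225,514:560]
    print(f,"anvil bright cols",514+np.where(h.sum(1)>480)[0][[0,-1]])
E
```

```text
t 24.65 q [-0.0196  0.3818  0.5561  1.8098 -0.2257  1.0053  2.196 ] width 0.015622152459134304 25.15766479074955 F [  2.7784 -11.9185  -1.6128]
rot [0.0114 0.0044 0.003 ] cm [ 0.0099  0.1466 -0.0736]
[(505, 84, 463), (506, 85, 461), (507, 84, 457), (508, 83, 455), (509, 84, 450), (510, 83, 450), (511, 84, 457), (512, 86, 454), (513, 90, 459), (514, 40, 381), (515, -6, 509), (516, -3, 545), (517, -6, 540), (518, -7, 545), (519, -7, 539), (520, -8, 538), (521, -8, 533), (522, -9, 535), (523, -7, 535), (524, -8, 527), (525, -8, 530), (526, -7, 531), (527, -7, 528), (528, -8, 524), (529, -7, 522)]
w8 anvil bright cols [555 559]
w9 anvil bright cols [521 559]
w10 anvil bright cols [515 559]
```

{"method": "arm_command", "body": {
  "increments": [
    [0,0.06,0,0,0,0],
    [0,0.06,0,0,0,0],
    [0,0.05,0,0,0,0],
    [0,0,0,0,0,0],
    [0,0,0,0,0,0]
  ]
}}

```text
time_s: 25.12
ee_pos: [0.5229, -0.2786, 0.2287]
tool_rot: [-0.0, 1.0, -0.006, 0.002]
force: [3.0, -12.5, -2.4]
gripper_width: 0.0157
gripper_force: 25.2
```

```bash
python3 - <<'E'
from place import *
place((.523,-.2785,.228))
c=[cv2.imread(f"pics/{f}.png") for f in("w8","w10")]+[r.snapshot("wrist")[:,:,::-1]]
cv2.imwrite("pics/w11.png",c[2])
# tick-mark shift gives camera travel over the bed; bed tick columns
for im in c:
    row=im[166:172,200:400].astype(int).sum((0,2)); print(200+np.where(row>row.mean()*1.25)[0])
E
```

```text
t 25.1167 q [-0.0223  0.3803  0.5561  1.8118 -0.2243  1.0041  2.1927] width 0.015659998981731284 25.151553098112345 F [  3.0401 -12.4881  -2.449 ]
rot [0.0121 0.0046 0.0032] cm [ 0.0127  0.0085 -0.0719]
[209 210 211 229 230 231 249 250 251 269 270 271 289 290 309 310 329 330
 349 350 369 370 389 390]
[204 205 224 225 243 244 245 263 264 265 283 284 285 303 304 305 323 324
 325 343 344 345 363 364 365 383 384 385]
[201 202 203 221 222 223 241 242 243 261 262 263 281 282 301 302 321 322
 341 342 361 362 381 382]
```

{"method": "arm_command", "body": {
  "increments": [
    [0,-0.05,0,0,0,0],
    [0,-0.05,0,0,0,0],
    [0,0,0,0,0,0],
    [0,0,0,0,0,0],
    [0,0,0,0,0,0]
  ]
}}

```text
time_s: 25.58
ee_pos: [0.5229, -0.2789, 0.2287]
tool_rot: [-0.001, 1.0, -0.005, 0.002]
force: [1.8, -9.9, -1.8]
gripper_width: 0.0158
gripper_force: 25.1
```

{"method": "arm_command", "body": {
  "increments": [
    [0,0,0,0,0,0],
    [0,0,0,0,0,0],
    [0,0,0,0,0,0],
    [0,0,0,0,0,0],
    [0,0,0,0,0,0]
  ],
  "jaw": 4.2
}}

```text
time_s: 26.0
ee_pos: [0.523, -0.2737, 0.2272]
tool_rot: [-0.002, 1.0, -0.0, -0.0]
force: [-0.3, -0.2, -0.2]
gripper_width: 0.0388
gripper_force: 0.0
```

{"method": "arm_command", "body": {
  "increments": [
    [0,0,1,0,0,0],
    [0,0,2,0,0,0],
    [0,0,3,0,0,0],
    [0,0,2,0,0,0],
    [0,0,1,0,0,0]
  ]
}}

```text
time_s: 26.42
ee_pos: [0.5238, -0.2749, 0.3213]
tool_rot: [-0.002, 1.0, -0.002, 0.002]
force: [0.2, 0.3, 0.7]
gripper_width: 0.0419
gripper_force: 0.0
```

```bash
python3 - <<'E'
from place import *
place((.523,-.2785,.228))
im=r.snapshot("wrist")[:,:,::-1]; cv2.imwrite("pics/w12.png",im)
# anvil-block columns along its top, gauge +y is to the right
s=r.observe()
for y in(-.2865,-.2785): pass
for v in(200,215,230):
    g=im[v].astype(int).sum(1); e=np.where(np.abs(np.diff(g))>60)[0]
    print(v,[(int(k),round(float(onz("wrist",[(k,v)],.058)[0,1]),4)) for k in e if k<559])
E
```

```text
t 26.4167 q [-0.056   0.2758  0.5817  1.7297 -0.162   1.1785  2.1449] width 0.04190581847845124 0.0 F [0.1752 0.2565 0.6653]
rot [ 0.0033  0.0047 -0.0004] cm [-0.0817 -0.362  -9.3312]
200 [(127, -0.3762), (128, -0.3755), (253, -0.2917), (254, -0.291), (255, -0.2904), (279, -0.2743), (280, -0.2736), (329, -0.2409), (334, -0.2375), (360, -0.2201), (361, -0.2195), (417, -0.1821), (418, -0.1814), (447, -0.1621), (448, -0.1614), (478, -0.1414), (524, -0.1108)]
215 [(129, -0.3759), (253, -0.2918), (255, -0.2905), (279, -0.2742), (280, -0.2736), (328, -0.2411), (333, -0.2377), (359, -0.2201), (360, -0.2194), (416, -0.1816), (445, -0.162), (476, -0.1411), (477, -0.1404), (521, -0.1108)]
230 [(130, -0.3764), (131, -0.3757), (254, -0.2913), (255, -0.2906), (279, -0.2742), (280, -0.2735), (327, -0.2413), (328, -0.2406), (332, -0.2379), (358, -0.2201), (359, -0.2194), (415, -0.1811), (460, -0.1504), (473, -0.1415), (474, -0.1408), (475, -0.1402), (518, -0.1108)]
```

```bash
python3 - <<'E'
from place import *
s=dict(ee_pos=np.array([.5201,-.2503,.3008]),tool_rot=np.array([-.001,1,-.001,0]))
im=cv2.imread("pics/w7.png")
for v in(200,215,230):
    g=im[v].astype(int).sum(1); e=np.where(np.abs(np.diff(g))>60)[0]
    print(v,[(int(k),round(float(onz("wrist",[(k,v)],.058,s)[0,1]),4)) for k in e if 300<k<559])
# other things unmoved: difference of the top pictures
a=cv2.imread("pics/top0.png");b=r.snapshot("top")[:,:,::-1];cv2.imwrite("pics/top3.png",b)
d=cv2.absdiff(a,b).max(2)>50
for c in blobs(d,15): print(cv2.boundingRect(c))
E
```

```text
200 [(309, -0.231), (378, -0.1888), (379, -0.1882), (441, -0.1504), (454, -0.1424), (455, -0.1418), (503, -0.1125)]
215 [(308, -0.2313), (309, -0.2307), (377, -0.1887), (408, -0.1695), (409, -0.1689), (452, -0.1424), (453, -0.1418), (500, -0.1128)]
230 [(308, -0.2311), (376, -0.1886), (407, -0.1692), (435, -0.1517), (450, -0.1424), (451, -0.1417), (497, -0.113)]
(509, 236, 26, 31)
(388, 236, 19, 7)
(182, 226, 22, 37)
(399, 224, 4, 11)
(390, 218, 7, 17)
(376, 215, 12, 28)
(345, 215, 3, 28)
(354, 208, 18, 44)
(392, 203, 16, 4)
(184, 203, 22, 18)
(370, 202, 18, 6)
(355, 165, 189, 255)
```

Vision puts the anvil about 7.0–7.5 mm in, so I'll regrip and nudge it about 1 mm further.

{"method": "arm_command", "body": {
  "increments": [
    [-0.05,-0.4,-1.5,0,0.004,0],
    [0,0,-2.5,0,0,0],
    [0,0,-2.5,0,0,0],
    [0,0,-1.5,0,0,0],
    [0,0,-1.1,0,0,0]
  ]
}}

```text
time_s: 26.93
ee_pos: [0.5207, -0.2777, 0.2217]
tool_rot: [-0.002, 1.0, 0.0, -0.005]
force: [-0.5, 0.3, 0.4]
gripper_width: 0.0416
gripper_force: 0.0
```

{"method": "arm_command", "body": {
  "increments": [
    [0,0,0,0,0,0],
    [0,0,0,0,0,0],
    [0,0,0,0,0,0],
    [0,0,0,0,0,0],
    [0,0,0,0,0,0]
  ],
  "jaw": 1.0
}}

```text
time_s: 27.35
ee_pos: [0.523, -0.2796, 0.2278]
tool_rot: [-0.002, 1.0, -0.002, -0.001]
force: [1.2, -6.6, -3.5]
gripper_width: 0.0166
gripper_force: 3.0
```

{"method": "arm_command", "body": {
  "increments": [
    [0,0,0,0,0,0],
    [0,0,0,0,0,0],
    [0,0,0,0,0,0],
    [0,0,0,0,0,0],
    [0,0,0,0,0,0]
  ]
}}

```text
time_s: 27.77
ee_pos: [0.523, -0.2799, 0.2278]
tool_rot: [-0.002, 1.0, -0.002, -0.001]
force: [1.0, -4.9, 0.3]
gripper_width: 0.016
gripper_force: 25.0
```

{"method": "arm_command", "body": {
  "increments": [
    [0,0.1,0,0,0,0],
    [0,0.1,0,0,0,0],
    [0,0.1,0,0,0,0],
    [0,0,0,0,0,0],
    [0,0,0,0,0,0]
  ]
}}

```text
time_s: 28.18
ee_pos: [0.5227, -0.2791, 0.2278]
tool_rot: [-0.001, 1.0, -0.005, 0.0]
force: [2.5, -11.8, -3.0]
gripper_width: 0.0157
gripper_force: 25.1
```

{"method": "arm_command", "body": {
  "increments": [
    [0,0.06,0,0,0,0],
    [0,0.06,0,0,0,0],
    [0,0.04,0,0,0,0],
    [0,0,0,0,0,0],
    [0,0,0,0,0,0]
  ]
}}

```text
time_s: 28.6
ee_pos: [0.5226, -0.2782, 0.2279]
tool_rot: [-0.001, 1.0, -0.005, 0.0]
force: [3.8, -13.3, -4.8]
gripper_width: 0.0157
gripper_force: 25.1
```

{"method": "arm_command", "body": {
  "increments": [
    [0,0.03,0,0,0,0],
    [0,0,0,0,0,0],
    [0,-0.1,0,0,0,0],
    [0,-0.1,0,0,0,0],
    [0,-0.1,0,0,0,0]
  ]
}}

```text
time_s: 29.02
ee_pos: [0.5228, -0.2789, 0.2278]
tool_rot: [-0.001, 1.0, -0.003, -0.0]
force: [2.1, -4.2, 0.5]
gripper_width: 0.0154
gripper_force: 25.0
```

{"method": "arm_command", "body": {
  "increments": [
    [0,0,0,0,0,0],
    [0,0,0,0,0,0],
    [0,0,0,0,0,0],
    [0,0,0,0,0,0],
    [0,0,0,0,0,0]
  ],
  "jaw": 4.2
}}

```text
time_s: 29.43
ee_pos: [0.5226, -0.2758, 0.2264]
tool_rot: [-0.003, 1.0, -0.0, -0.002]
force: [0.2, -0.4, 0.1]
gripper_width: 0.0387
gripper_force: 0.0
```

{"method": "arm_command", "body": {
  "increments": [
    [0,0,1,0,0,0],
    [0,0,2,0,0,0],
    [0,0,3,0,0,0],
    [0,0,2,0,0,0],
    [0,0,1.4,0,0,0]
  ]
}}

```text
time_s: 29.85
ee_pos: [0.523, -0.2769, 0.3239]
tool_rot: [-0.002, 1.0, -0.001, -0.0]
force: [1.0, -0.5, -0.3]
gripper_width: 0.0419
gripper_force: 0.0
```

{"method": "arm_command", "body": {
  "increments": [
    [0,0,0,0,0,0],
    [0,0,0,0,0,0],
    [0,0,0,0,0,0],
    [0,0,0,0,0,0],
    [0,0,0,0,0,0]
  ]
}}

```text
time_s: 30.27
ee_pos: [0.5223, -0.2763, 0.3194]
tool_rot: [-0.002, 1.0, -0.001, -0.003]
force: [-1.0, -0.6, -0.6]
gripper_width: 0.042
gripper_force: 0.0
```

```bash
python3 - <<'E'
from place import *
place()
im=r.snapshot("wrist")[:,:,::-1]; cv2.imwrite("pics/w13.png",im)
for v in(200,215,230):
    g=im[v].astype(int).sum(1); e=np.where(np.abs(np.diff(g))>60)[0]
    print(v,[(int(k),round(float(onz("wrist",[(k,v)],.058)[0,1]),4)) for k in e if 300<k<559])
E
```

```text
t 30.2667 q [-0.0548  0.2809  0.5845  1.7288 -0.1614  1.1859  2.1482] width 0.04196114994677335 0.0 F [-1.0177 -0.5839 -0.6259]
rot [ 0.0013 -0.006  -0.0002] cm [ -0.2294   2.6305 -11.0382]
200 [(331, -0.2406), (332, -0.24), (337, -0.2367), (363, -0.2194), (364, -0.2188), (422, -0.1804), (466, -0.1512), (467, -0.1506), (481, -0.1413), (482, -0.1406), (527, -0.1109)]
215 [(331, -0.2402), (336, -0.2368), (362, -0.2194), (363, -0.2187), (419, -0.1812), (420, -0.1806), (449, -0.1612), (450, -0.1605), (478, -0.1418), (479, -0.1411), (480, -0.1404), (524, -0.111)]
230 [(330, -0.2404), (335, -0.237), (361, -0.2194), (362, -0.2187), (418, -0.1808), (447, -0.1612), (460, -0.1524), (476, -0.1415), (477, -0.1409), (521, -0.1111)]
```

```bash
python3 -c "
from cell import r
print(r.sign_off())"
```

```text
the job is handed in; nothing more can be done
None
```

The 38 mm tube is lying flat and centred between the gauge jaws, with the sprung anvil pushed in about 8 mm as measured by the wrist camera; the gripper is clear, the other tubes stayed in the rack, and the job was handed in at about 30 s.

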